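# Tug, tighten and shelve the loose-capped jar

## Robot

A 7-joint arm with a two-finger parallel gripper is mounted at the origin on a cart in front of the work surface, level with it; the furniture and walls round the work are solid. World frame = base frame: x ahead of the robot, y to its left, z up, the work surface at z = 0. Lengths are in m, angles in rad, forces in N, time in s.
With the tool pointing down it reaches from about 0.4 to 0.85 m from the base axis. Payload 10.4 kg.
Tool frame: the origin (TCP) lies on the centre line of the jaws, within the pads' length; the fingertips stand 14 mm ahead of it and the grasp point (between the pads) lies 5 mm behind it (tip_reach is the z of the fingertips in the tool frame, in m); z points along the fingers, x is the direction in which the jaws open and shut, and the axes are right-handed (so a half turn about z gives the same grasp; the last joint's range is limited). The gripper opens to 87 mm and grips with 3 to 60 N. Pads are 19 mm wide; open, the fingers measure 117 mm over their backs; the gripper's body (75 mm by 190 mm) begins 51 mm behind the grasp point.
Start: joints at [-1.348, 0.332, -0.065, 1.46, 0.022, 1.35, -0.088], TCP at [0.152, 0.606, 0.237] pointing down, gripper open.
Joint ranges: [-2.6, 2.6], [-0.5, 2.12], [-1.47, 1.34], [0.16, 2.42], [-1.27, 4.41], [0.06, 2.06], [-2.6, 2.6]. Speed limits (rad/s): [2.22, 2.22, 2.79, 2.79, 3.14, 3.14, 3.14].

## Interface

Orientations are given as a unit quaternion [x, y, z, w].
In Python, from bench import * gives the robot as it stands.
- The arm moves only by the tool carry_out, never from a script. Its argument "rows" is a list of rows, each a list of 5 numbers: the closure, from -1 (fully open) to 1 (shut), so that 0 is half open, then the shift along the tool's x, y, z in units of 30 mm (1.0 is 30 mm), then the turn about the tool's z in units of 5 degrees (1.0 is 5 degrees). In form: [[jaw, x, y, z, turn], ...]. A call has 1 to 20 rows; each row shifts and turns the pose as measured when the row begins, along the tool's axes as they then stand; what a row does not reach is not made up. A row lasts 1/12 s, in which the tool goes at most 41.7 mm and 7.16 degrees, less where a joint would pass 70% of its speed; a pose out of reach is approached as far as the arm can. A call is refused whole if a number of a shift passes 1 or a number of a turn 1, either way. A call with a gripper value outside its range is refused whole. The fingers move at their own pace and stop on an object; "force" is the grip in N (left out, the last holds). Time passes only in rows, so rows that do not move let the fingers close. It gives the time, the measured TCP pose, the force and the opening at its end, in the units of the state.
- read_state(): the state, without advancing time (a new reading comes with each control period).
- camera(name): name is "scene" or "top"; returns the picture (480x640x3 uint8, blue, green, red); there is no depth.
- camera_info(name): a dict with "fx", "fy", "cx", "cy" (pixels), "extrinsics" (4x4, takes a point from camera to world coordinates). Camera axes: x right, y down, z forward; pixel columns grow to the right and rows downward; lengths in m; the calibration is good to about 2 mm. A picture is of the moment at which its call begins. camera_info takes no time and is no camera call.
- close_job(): hands the job in, once; it reports no verdict.
Trained networks look in the newest picture that a camera, given by its name, has taken for a name from the list of things; names that differ only in an ending like _2 or _b are one class to them, and where a whole thing is asked for, a point or a joint stands for the part that bears it (a point fixed in the world has none). Each returns a list of dicts, best first, with "conf" (0 to 1); they miss things now and then, are a little off and sometimes report something else, mostly with a low value. They report only what shows in the picture. A call takes as long as a camera call. They do not tell look-alikes from the thing itself.
- recognise(query, camera): "box" ([centre column, centre row, width, height] in pixels, round what is visible of it).
- silhouettes(query, camera): "mask" (480x640 bool, what is visible of it) and "box" ([centre column, centre row, width, height] in pixels, round what is visible of it).
- pinpoint(query, camera): "xy" ([column, row] in pixels: a listed point, or the origin of a listed thing).
The state is a dict: "time": time; "joint_positions": joint angles; "joint_vel": joint speeds; "joint_torque": joint torques, N m; "ee_pos": TCP position; "eef_rot": TCP orientation; "ft_force": force on the tool from outside, world axes, zero at the start; "torque": the same for the moment, N m; "width": finger opening in m.
Only numpy, scipy, OpenCV 4.12 (cv2) and the standard library are available. Lean on these libraries where they do the work, as an engineer would, in place of code of your own. Each camera call takes 0.05 s, during which the arm holds its last target. There are 200 camera calls.

## Task

One of the two square jars in the slanted rack has a loose screw cap: tug lightly at the caps to find the one that lifts a little, and pull that cap up by its play. Screw that cap down fully tight while its jar still stands in the rack, then lift this jar out and stand it upright, wholly on the board, on the free part of the low wooden shelf, set down gently and not dropped. Leave the other jar in the rack with its cap tight, and do not disturb the things standing around.

Things in the scene. Friction and masses are not known exactly. Their poses are not given: they have to be found in the camera images.
- jar_a: one of two identical white square jars, body 56 x 56 x 88 mm, steel screw cap 54 mm wide, 34 mm high, 94 to 128 mm above the underside; 0.25-0.55 kg. Origin: centre of underside, z along its axis to the cap. Starts loose in one pocket of the rack (which one varies), leaning 30 deg, cap towards the robot; the pocket stops it turning; draw it out along its axis, also by the cap
- jar_b: one of two identical white square jars, body 56 x 56 x 88 mm, steel screw cap 54 mm wide, 34 mm high, 94 to 128 mm above the underside; 0.25-0.55 kg. Origin: centre of underside, z along its axis to the cap. Starts loose in one pocket of the rack (which one varies), leaning 30 deg, cap towards the robot; the pocket stops it turning; draw it out along its axis, also by the cap
- cap_a (a joint): turn of the cap of jar_a about the jar's z, rad: 0 = fully tight (hard stop), positive = unscrewed, anticlockwise seen from above the cap (1.5 at most). At the start the tight cap reads 0, the loose one 0.95 to 1.3. Tighten clockwise; about 0.05 N m of friction, no spring, stays where left
- cap_b (a joint): turn of the cap of jar_b about the jar's z, rad: 0 = fully tight (hard stop), positive = unscrewed, anticlockwise seen from above the cap (1.5 at most). At the start the tight cap reads 0, the loose one 0.95 to 1.3. Tighten clockwise; about 0.05 N m of friction, no spring, stays where left
- lift_a (a joint): height of the cap of jar_a above its seat along the jar's axis, m; 0 = down. A cap unscrewed by 0.9 rad or more is free of its lugs and can be pulled up 5 mm, against about 1 N; a tight one not at all (under 1 mm): the whole jar lifts, with its weight. Screwing tight draws the cap down to 0 (or push it down first). A tug counts from 2 mm up
- lift_b (a joint): height of the cap of jar_b above its seat along the jar's axis, m; 0 = down. A cap unscrewed by 0.9 rad or more is free of its lugs and can be pulled up 5 mm, against about 1 N; a tight one not at all (under 1 mm): the whole jar lifts, with its weight. Screwing tight draws the cap down to 0 (or push it down first). A tug counts from 2 mm up
- captop_a (a point): centre of the top face of jar_a's cap, on the jar's axis (128 mm above the jar's underside when the cap is down); it turns with the cap, z along the jar's axis
- captop_b (a point): the same for jar_b
- rack: fixed light-wood rack for two jars, 135 x 200 mm, with two square pockets 60 x 60 mm, 59 mm deep, side by side 110 mm apart along the rack's y, slanted so that the jars lean 30 degrees towards the rack's -x (towards the robot). Origin: on the table under the middle between the pockets; the two pocket floors lie at y = +55 and -55 mm, about 35 mm up; the cap tops of jars in it stand about 160 mm above the table
- shelf: fixed low wooden shelf (a bench-like riser) on the table: board 150 mm (x) by 270 mm (y), its top 60 mm above the table. Origin: on the table under the board's centre
- shelf_free (a point): middle of the free part of the shelf board, on its top face, 62 mm to +y of the board's centre; axes as shelf. About 75 mm free to each side along x, 70 mm along y
- spice_1: small round spice jar with a dark cap, 41 mm in diameter, 105 mm high, standing on the other half of the shelf, nearer its middle (about 50 mm to -y of the board's centre); bystander. Origin: centre of its underside
- spice_2: another such spice jar, about 100 mm to -y of the board's centre; bystander
- tin: food tin, 57 mm in diameter, 72 mm high, on the table behind the rack; bystander. Origin: centre of its underside
- mug: mug, two-tone, 78 mm in diameter, 101 mm high, on the table near its front left corner; bystander. Origin: centre of its underside
Not all that is in view belongs to the job. Leave any green look-alike of the jar_a alone.

How it is judged:
On the way, in this order (a step that is already met when the one before it is completed fails the run):
1. the loose cap has been tugged up by more than 2 mm of its play (value of joint lift_a above 0.002 m), for 0.1 s.
2. the loose cap is screwed down tight (within 0.08 rad of its stop, down on its seat within 1 mm) while its jar is still in the rack (within 25 mm of where it stood) (value of joint cap_a below 0.08 rad and value of joint lift_a below 0.001 m and distance of jar_a from where it was at the start of the episode below 0.025 m), for 0.2 s.
At the end, for the whole second after the job is handed in: The jar that had the loose cap stands upright (5 degrees) at rest on the shelf board, within 50 mm of its middle in x and 110 mm in y, its cap tight (0.12 rad, 1.5 mm). The other jar is at rest in the rack within 15 mm of where it stood, its cap tight (0.12 rad) (x of jar_a in the frame of shelf between -0.05 and 0.05 m and y of jar_a in the frame of shelf between -0.11 and 0.11 m and z of jar_a in the frame of shelf between 0.055 and 0.066 m and angle between jar_a's own z axis and vertical below 0.09 rad and linear speed of each of jar_a, jar_b below 0.02 m/s and value of joint each of cap_a, cap_b below 0.12 rad and value of joint lift_a below 0.0015 m and distance of jar_b from where it was at the start of the episode below 0.015 m); the robot touches nothing.
It fails at once if the other jar is pulled more than 40 mm out of its place (distance of jar_b from where it was at the start of the episode above 0.04 m).
It fails at once if the jar is dropped (it moves faster than 0.4 m/s with no finger on it) (linear speed of jar_a above 0.4 m/s and contact force between the fingers and jar_a below 0.1 N).
It fails at once if a bystander (spice jar, tin or mug) is moved by more than 30 mm or tipped over (distance of any of spice_1, spice_2, tin, mug from where it was at the start of the episode above 0.03 m or angle between any of spice_1, spice_2, tin, mug's own z axis and vertical above 0.4 rad).
It also fails if it takes over 58 s, if anything falls off the work surface, if the arm or the gripper's body presses on something with over 40 N, if the wrist force passes 120 N, or if a joint passes its speed limit or range.

## Working session

There is one attempt and no reset: what is moved stays moved. The work goes in short steps, Python scripts to look and compute and a tool call to move; the robot and the scene stay as the last step left them, time stands still between calls to the robot, and variables do not carry over. Pictures are saved under pics/ and viewed, about 8 in all and at most 12, crops included, and the job is handed in when it is done.

Besides the shell and the picture viewer there is one more tool, called as name([rows], argument=value, ...), one row to a line, values as JSON. carry_out: Moves the arm, as the interface text tells. Its arguments: {"type":"object","properties":{"rows":{"type":"array","items":{"type":"array","items":{"type":"number"}}},"force":{"type":"number"}},"required":["rows"]}

```bash
mkdir -p pics; ls; python3 - <<'E'
from bench import *
import cv2, numpy as np
for c in ("scene","top"):
    im=camera(c); cv2.imwrite(f"pics/{c}0.png",im)
    i=camera_info(c); print(c,i["fx"],i["cx"],i["cy"],np.round(i["extrinsics"],3).tolist())
    for q in ("jar_a","captop_a","rack","shelf","shelf_free","spice_1","tin","mug"):
        print(c,q,[(np.round(d["xy"]).tolist(),round(d["conf"],2)) for d in pinpoint(q,c)])
print(read_state())
E
```

```text
pics
scene 519.5413341667793 323.8972286317555 237.15863380197163 [[0.252, -0.722, 0.644, -0.288], [-0.968, -0.197, 0.157, -0.209], [0.013, -0.663, -0.749, 1.037], [0.0, 0.0, 0.0, 1.0]]
scene jar_a [([293.0, 305.0], 0.9), ([254.0, 216.0], 0.84), ([291.0, 226.0], 0.79)]
scene captop_a [([238.0, 201.0], 0.84), ([281.0, 212.0], 0.76), ([265.0, 268.0], 0.55)]
scene rack [([270.0, 230.0], 0.62)]
scene shelf [([407.0, 264.0], 0.64)]
scene shelf_free [([385.0, 245.0], 0.69)]
scene spice_1 [([435.0, 250.0], 0.86), ([452.0, 256.0], 0.86)]
scene tin [([301.0, 199.0], 0.93)]
scene mug []
top 575.4603935864245 315.94890371823465 239.80916231445832 [[0.024, -0.999, 0.041, 0.439], [-1.0, -0.024, 0.0, -0.025], [0.001, -0.041, -0.999, 1.41], [0.0, 0.0, 0.0, 1.0]]
top jar_a [([269.0, 201.0], 0.96), ([224.0, 196.0], 0.87), ([296.0, 305.0], 0.65)]
top captop_a [([211.0, 222.0], 0.84), ([258.0, 264.0], 0.81), ([259.0, 223.0], 0.76)]
top rack [([247.0, 199.0], 0.7), ([260.0, 223.0], 0.5)]
top shelf [([400.0, 214.0], 0.56)]
top shelf_free [([376.0, 216.0], 0.76)]
top spice_1 [([422.0, 209.0], 0.78), ([447.0, 209.0], 0.57)]
top tin [([264.0, 150.0], 0.83)]
top mug [([184.0, 318.0], 0.92)]
{'time': 0.9, 'joint_positions': array([-1.34761445,  0.33216537, -0.06470253,  1.46012573,  0.02157144,
        1.34992403, -0.0884829 ]), 'joint_vel': array([ 3.22830307e-04, -6.22963953e-05,  5.91889490e-05, -1.13183973e-03,
        9.28008560e-04, -4.94721619e-04, -1.34171901e-03]), 'joint_torque': array([-9.91905608e-05, -6.23047256e+01,  2.43113923e-02, -3.90125299e+01,
       -6.12008921e-02,  3.13713332e-02,  2.08952258e-05]), 'ee_pos': array([0.15204518, 0.6062246 , 0.23658486]), 'eef_rot': array([ 7.88447295e-01,  6.15102317e-01,  1.35487617e-05, -3.86946864e-05]), 'ft_force': array([-0.50820316, -0.08567062, -0.16399063]), 'torque': array([-0.01386828,  0.02733502, -0.04147121]), 'width': 0.08710425942104401}
```

```bash
python3 - <<'E'
import cv2,numpy as np
a=cv2.imread("pics/scene0.png")[130:350,190:490]; b=cv2.imread("pics/top0.png")[120:340,170:470]
cv2.imwrite("pics/both0.png",np.vstack([cv2.resize(x,(800,587),interpolation=cv2.INTER_CUBIC)[:] for x in (a,)]))
cv2.imwrite("pics/topc0.png",cv2.resize(b,(800,587),interpolation=cv2.INTER_CUBIC))
E
```

```text
(no output)
```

View pics/both0.png

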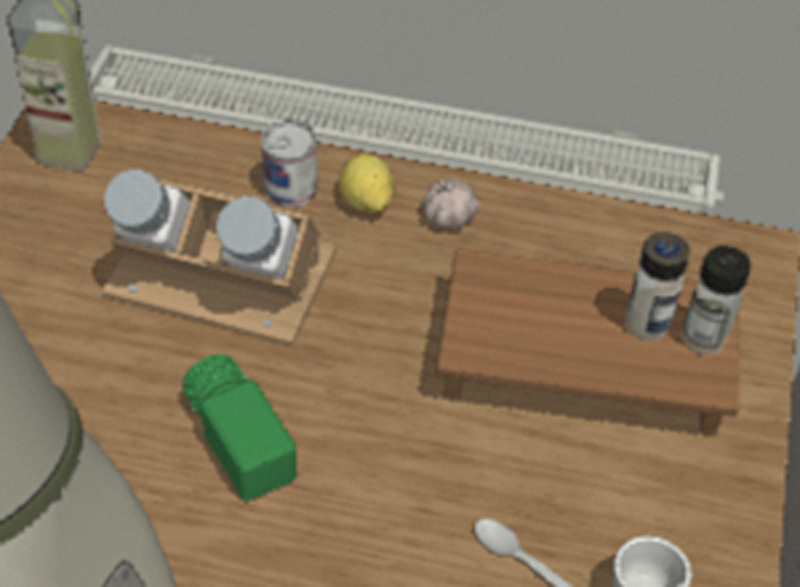

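View pics/topc0.png

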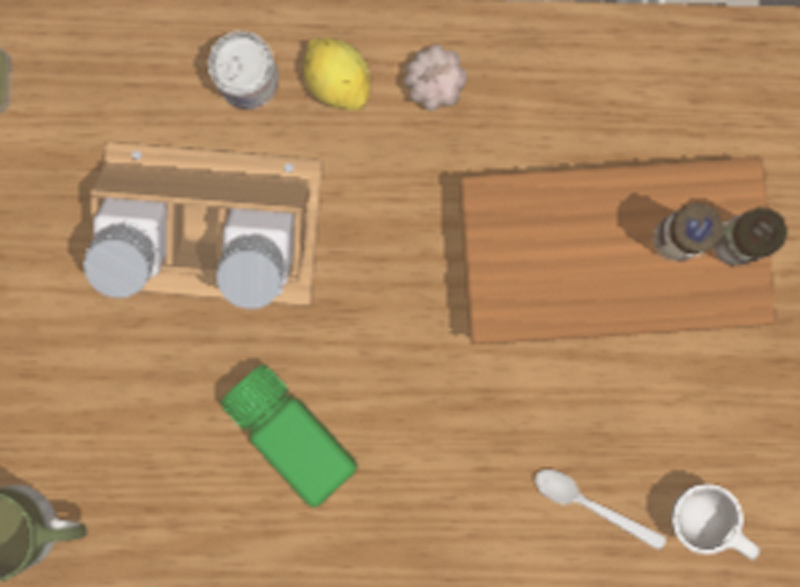

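```bash
cat > h.py <<'E'
from bench import *
import numpy as np, cv2
from scipy.spatial.transform import Rotation as R
from scipy.optimize import least_squares
def ray(c,uv):
    i=camera_info(c);E=np.array(i["extrinsics"]);d=np.array([(uv[0]-i["cx"])/i["fx"],(uv[1]-i["cy"])/i["fy"],1.])
    d=E[:3,:3]@d; return E[:3,3],d
def at(c,uv,z): o,d=ray(c,uv); return o+d*(z-o[2])/d[2]
def proj(c,p):
    i=camera_info(c);E=np.array(i["extrinsics"]);q=E[:3,:3].T@(np.array(p)-E[:3,3]);return np.array([i["cx"]+i["fx"]*q[0]/q[2],i["cy"]+i["fy"]*q[1]/q[2]])
def tri(u,v):
    A=[];b=[]
    for c,x in(("scene",u),("top",v)):
        o,d=ray(c,x);d=d/np.linalg.norm(d);P=np.eye(3)-np.outer(d,d);A.append(P);b.append(P@o)
    p=np.linalg.lstsq(np.vstack(A),np.hstack(b),rcond=None)[0]
    return p
def st():
    s=read_state();r=R.from_quat(s["eef_rot"]).as_matrix()
    print("t%.2f"%s["time"],"p",np.round(s["ee_pos"],4),"x",np.round(r[:,0],3),"z",np.round(r[:,2],3),"q",np.round(s["joint_positions"],3),"F",np.round(s["ft_force"],1),"T",np.round(s["torque"],2),"w%.4f"%s["width"]);return s,r
E
python3 - <<'E'
from h import *
# pinpoint pairs
for n,u,v in (("capL",(238,201),(211,222)),("capR",(281,212),(259,223)),("botL",(254,216),(224,196)),("botR",(291,226),(269,201)),("capLpic",(190+137*.375,130+200*.375),(170+119*.375,120+268*.375)),("capRpic",(190+248*.375,130+227*.375),(170+250*.375,120+279*.375)),("tin",(301,199),(264,150)),("sp1",(435,250),(422,209)),("shfree",(385,245),(376,216)),("shelf",(407,264),(400,214))):
    p=tri(u,v);print(n,np.round(p,4),np.round(proj("scene",p)-u,1),np.round(proj("top",p)-v,1))
T=lambda x,y:(170+x*.375,120+y*.375)
print("shelf corners",[np.round(at("top",T(*c),.06),3).tolist() for c in((462,178),(762,157),(775,322),(473,342))])
print("rack back base",[np.round(at("top",T(*c),.008),3).tolist() for c in((108,145),(321,162),(310,303))])
for z in(.155,.16,.165):print(z,at("top",T(119,268),z),at("top",T(250,279),z))
E
```

```text
capL [0.5243 0.2042 0.1588] [-0.4 -0. ] [ 0.4 -0.1]
capR [0.5258 0.099  0.1483] [-1.1 -0. ] [ 1.1 -0.3]
botL [0.5953 0.1988 0.037 ] [0.2 0. ] [-0.2  0.1]
botR [0.5854 0.0917 0.0387] [0.7 0. ] [-0.7  0.2]
capLpic [0.5289 0.1994 0.1421] [-0.4 -0. ] [ 0.4 -0.1]
capRpic [0.5222 0.091  0.1432] [-0.2 -0. ] [ 0.2 -0.1]
tin [0.714  0.1063 0.0123] [-0.6 -0. ] [ 0.7 -0.2]
sp1 [ 0.573  -0.2743  0.0698] [-1.6  0. ] [ 1.6 -0.2]
shfree [ 0.5522 -0.1601  0.0771] [ 1.1 -0. ] [-1.1  0.2]
shelf [ 0.564  -0.2235  0.0097] [ 1.8 -0.1] [-1.9  0.3]
shelf corners [[0.622, -0.086, 0.06], [0.647, -0.351, 0.06], [0.501, -0.364, 0.06], [0.477, -0.099, 0.06]]
rack back base [[0.651, 0.238, 0.008], [0.64, 0.042, 0.008], [0.51, 0.048, 0.008]]
0.155 [0.52776168 0.19794297 0.155     ] [0.52131521 0.09032713 0.155     ]
0.16 [0.5274078  0.19705556 0.16      ] [0.52098701 0.0898683  0.16      ]
0.165 [0.52705391 0.19616815 0.165     ] [0.5206588  0.08940948 0.165     ]
```

carry_out([
  [-1,0,0,-1,0],
  [-1,0,0,-1,0],
  [-1,-0.8,0.9,-0.6,0],
  [-1,-0.8,0.95,-0.5,0],
  [-1,-0.86,0.99,-0.3,0],
  [-1,-0.86,0.99,-0.3,0],
  [-1,-0.86,0.99,-0.3,0],
  [-1,-0.86,0.99,-0.3,0],
  [-1,-0.86,0.99,-0.3,0],
  [-1,-0.86,0.99,-0.3,0],
  [-1,-0.86,0.99,-0.3,0],
  [-1,-0.86,0.99,-0.3,0],
  [-1,-0.86,0.99,-0.3,0],
  [-1,-0.86,0.99,-0.3,0],
  [-1,-0.86,0.99,-0.3,0],
  [-1,-0.86,0.99,-0.3,0],
  [-1,-0.86,0.99,-0.3,0],
  [-1,-0.86,0.99,-0.3,0],
  [-1,-0.86,0.99,-0.3,0],
  [-1,-0.86,0.99,-0.3,0],
])

```text
time: 2.57
ee_pos: [0.561, 0.0177, 0.4823]
eef_rot: [0.783, 0.622, 0.002, -0.0]
ft_force: [0.5, 0.1, 0.3]
width: 0.0873
```

```bash
python3 -c "
from h import *
st()"
```

```text
t2.57 p [0.561  0.0177 0.4823] x [0.226 0.974 0.004] z [ 0.003  0.003 -1.   ] q [-0.586  0.196  0.602  1.161 -0.117  1.813  1.321] F [0.5 0.1 0.3] T [ 0.05 -0.04 -0.  ] w0.0873
```

carry_out([
  [-1,-0.9,0.2,-1,0],
  [-1,-0.8,0.2,-1,0],
  [-1,0,0,-1,0],
  [-1,0,0,-1,0],
  [-1,0,0,-1,0],
  [-1,0,0,-1,0],
])

```text
time: 3.07
ee_pos: [0.5515, -0.0468, 0.6084]
eef_rot: [0.789, 0.614, 0.017, 0.021]
ft_force: [0.0, 0.5, -0.2]
width: 0.0871
```

```bash
python3 -c "
from h import *
st()"
```

```text
t3.07 p [ 0.5515 -0.0468  0.6084] x [0.244 0.97  0.001] z [ 0.052 -0.012 -0.999] q [-0.295  0.264  0.456  0.789 -0.126  2.058  1.406] F [ 0.   0.5 -0.2] T [ 0.01  0.05 -0.03] w0.0871
```

carry_out([
  [-1,0,0,-1,0],
  [-1,0,0,-1,0],
  [-1,0,0,-1,0],
  [-1,0,0,-1,0],
])

```text
time: 3.4
ee_pos: [0.5251, -0.0457, 0.6583]
eef_rot: [0.787, 0.612, 0.052, 0.053]
ft_force: [0.3, 0.1, 0.4]
width: 0.0871
```

```bash
python3 -c "
from h import *
st()"
```

```text
t3.40 p [ 0.5251 -0.0457  0.6583] x [0.245 0.969 0.018] z [ 0.147 -0.019 -0.989] q [-0.426  0.19   0.591  0.773 -0.122  2.058  1.405] F [0.3 0.1 0.4] T [0.08 0.19 0.02] w0.0871
```

carry_out([
  [-1,0.0,0.3,-1,0],
  [-1,0,0.3,-1,0],
  [-1,0,0.3,-1,0],
  [-1,0,0.3,-1,0],
  [-1,0,0.3,-1,0],
  [-1,0,0.3,-1,0],
])

```text
time: 3.9
ee_pos: [0.5158, -0.0534, 0.732]
eef_rot: [0.78, 0.607, 0.111, 0.108]
ft_force: [-0.4, 0.5, -0.3]
width: 0.0869
```

```bash
python3 -c "
from h import *
st()"
```

```text
t3.90 p [ 0.5158 -0.0534  0.732 ] x [0.239 0.97  0.043] z [ 0.304 -0.033 -0.952] q [-0.443  0.168  0.646  0.633 -0.139  2.058  1.418] F [-0.4  0.5 -0.3] T [0.06 0.32 0.02] w0.0869
```

carry_out([
  [-1,0.0,0.3,-1,0],
  [-1,0,0.3,-1,0],
  [-1,0,0.3,-1,0],
  [-1,0,0.3,-1,0],
  [-1,0,0.3,-1,0],
  [-1,0,0.3,-1,0],
])

```text
time: 4.4
ee_pos: [0.4807, -0.059, 0.8054]
eef_rot: [0.768, 0.597, 0.168, 0.162]
ft_force: [-0.8, -0.1, 0.0]
width: 0.0871
```

```bash
python3 -c "
from h import *
st()"
```

```text
t4.40 p [ 0.4807 -0.059   0.8054] x [0.232 0.971 0.064] z [ 0.45  -0.049 -0.891] q [-0.604  0.111  0.828  0.534 -0.141  2.058  1.427] F [-0.8 -0.1  0. ] T [0.1  0.57 0.06] w0.0871
```

carry_out([
  [-1,0.0,0.3,-1,0],
  [-1,0,0.3,-0.8,0],
])

```text
time: 4.57
ee_pos: [0.4664, -0.0611, 0.8276]
eef_rot: [0.763, 0.593, 0.185, 0.178]
ft_force: [-0.0, 0.8, 0.3]
width: 0.087
```

```bash
python3 -c "
from h import *
s,r=st()
n=np.array([.499,-.029,-.866])
print(np.degrees(np.arccos(n@r[:,2])))
# capR approach: TCP 60mm before captop
for c in ([.5219,.091,.147],[.5283,.1994,.147]):
    d=np.array(c)-.10*n-s['ee_pos'];print(d,r.T@d/.03)
"
```

```text
t4.57 p [ 0.4664 -0.0611  0.8276] x [0.229 0.971 0.071] z [ 0.494 -0.053 -0.868] q [-0.696  0.089  0.921  0.506 -0.135  2.058  1.429] F [-0.   0.8  0.3] T [ 0.01  0.53 -0.02] w0.0870
1.621428146436124
[ 0.00557222  0.15495971 -0.59402594] [  3.65030297 -10.78468396  17.00456382]
[ 0.01197222  0.26335971 -0.59402594] [  7.20722613 -11.45001079  16.91896763]
```

carry_out([
  [-1,0.2,-0.6,0.94,0],
  [-1,0.2,-0.6,0.94,0],
  [-1,0.2,-0.6,0.94,0],
  [-1,0.2,-0.6,0.94,0],
  [-1,0.2,-0.6,0.94,0],
  [-1,0.2,-0.6,0.94,0],
  [-1,0.2,-0.6,0.94,0],
  [-1,0.2,-0.6,0.94,0],
  [-1,0.2,-0.6,0.94,0],
  [-1,0.2,-0.6,0.94,0],
  [-1,0.2,-0.6,0.94,0],
  [-1,0.2,-0.6,0.94,0],
  [-1,0.2,-0.6,0.94,0],
  [-1,0.2,-0.6,0.94,0],
  [-1,0.2,-0.6,0.94,0],
  [-1,0.2,-0.6,0.94,0],
])

```text
time: 5.9
ee_pos: [0.4692, 0.072, 0.3396]
eef_rot: [0.771, 0.578, 0.207, 0.171]
ft_force: [0.7, -0.6, 1.8]
width: 0.0871
```

```bash
cat >> h.py <<'E'
n=np.array([.499,-.029,-.866]); CAP={'R':np.array([.5219,.091,.147]),'L':np.array([.5283,.1994,.147])}
def go(c,back):
    s,r=st();print("tilt err",np.degrees(np.arccos(n@r[:,2])))
    d=CAP[c]-back*n-s['ee_pos'];print("units",np.round(r.T@d/.03,2))
E
python3 -c "
from h import *
go('R',.1)"
```

```text
t5.90 p [0.4692 0.072  0.3396] x [0.246 0.962 0.121] z [ 0.516 -0.025 -0.856] q [-0.692 -0.462  0.191  2.085  0.411  1.066  0.668] F [ 0.7 -0.6  1.8] T [ 0.04  0.58 -0.04] w0.0871
tilt err 1.4139342386126452
units [ 0.3  -1.9   3.06]
```

carry_out([
  [-1,0.1,-0.5,0.8,0],
  [-1,0.1,-0.5,0.8,0],
  [-1,0.1,-0.5,0.8,0],
  [-1,0,-0.4,0.65,0],
  [-1,0,0,0,0],
])

```text
time: 6.32
ee_pos: [0.4693, 0.095, 0.2245]
eef_rot: [0.771, 0.578, 0.206, 0.168]
ft_force: [-1.9, 0.2, -0.6]
width: 0.0871
```

```bash
python3 -c "
from h import *
go('R',.1)
cv2.imwrite('pics/s1.png',cv2.resize(camera('scene')[80:320,150:470],(800,600)))"
```

```text
t6.32 p [0.4693 0.095  0.2245] x [0.246 0.961 0.123] z [ 0.512 -0.022 -0.859] q [-0.684 -0.366  0.167  2.268  0.465  0.817  0.523] F [-1.9  0.2 -0.6] T [-0.02  0.7  -0.06] w0.0871
tilt err 1.2650159147431612
units [ 0.02  0.24 -0.21]
```

View pics/s1.png

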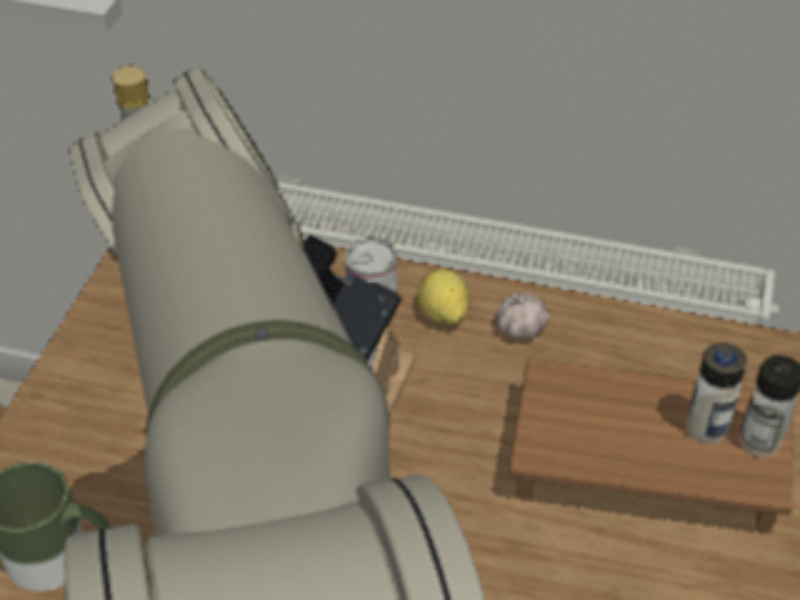

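carry_out([
  [-1,0,0.24,0.6,0],
  [-1,0,0,0.8,0],
  [-1,0,0,0.8,0],
  [-1,0,0,0.8,0],
  [-1,0,0,0.5,0],
  [-1,0,0,0.0,0],
])

```text
time: 6.87
ee_pos: [0.5417, 0.0927, 0.1546]
eef_rot: [0.77, 0.575, 0.217, 0.171]
ft_force: [-0.4, -0.2, 0.4]
width: 0.0872
```

```bash
python3 -c "
from h import *
go('R',-.017)
cv2.imwrite('pics/t1.png',cv2.resize(camera('top')[140:300,150:363],(800,600)))"
```

```text
t6.87 p [0.5417 0.0927 0.1546] x [0.244 0.96  0.138] z [ 0.531 -0.013 -0.847] q [-0.661 -0.111  0.267  2.244  0.495  0.535  0.525] F [-0.4 -0.2  0.4] T [-0.    0.64  0.01] w0.0872
tilt err 2.473636992499578
units [-0.27 -0.67  0.43]
```

View pics/t1.png

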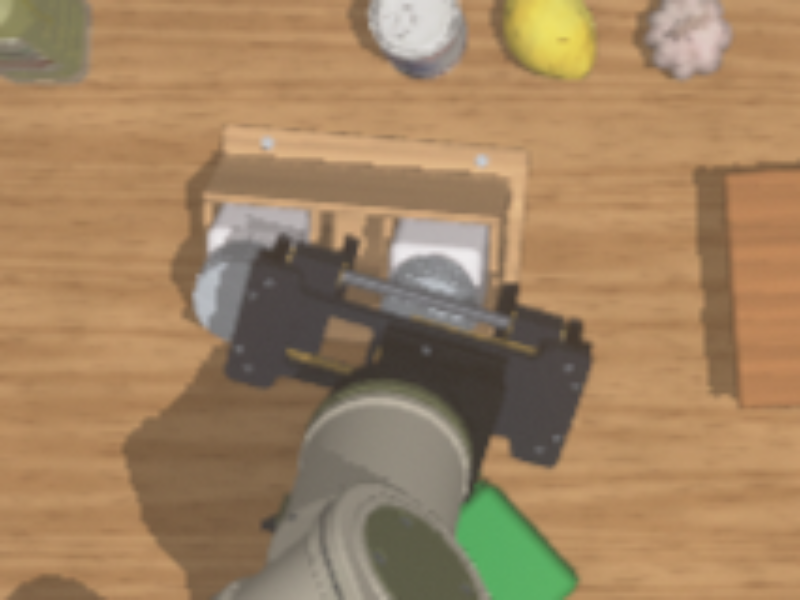

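carry_out([
  [-1,-0.27,-0.67,0.2,0],
  [-1,0,0,0.2,0],
  [-1,0,0,0,0],
])

```text
time: 7.17
ee_pos: [0.5326, 0.0916, 0.141]
eef_rot: [0.77, 0.573, 0.222, 0.172]
ft_force: [0.5, 0.9, 1.2]
width: 0.0871
```

```bash
python3 -c "
from h import *
go('R',-.017)"
```

```text
t7.17 p [0.5326 0.0916 0.141 ] x [0.244 0.959 0.144] z [ 0.539 -0.011 -0.842] q [-0.653 -0.114  0.252  2.284  0.54   0.497  0.469] F [0.5 0.9 1.2] T [ 0.01  0.62 -0.01] w0.0871
tilt err 2.993655730315735
units [-0.1  -0.2   0.21]
```

carry_out([
  [-1,-0.1,-0.2,0.2,0],
  [1,0,0,0,0],
  [1,0,0,0,0],
  [1,0,0,0,0],
  [1,0,0,0,0],
  [1,0,0,0,0],
], force=15)

```text
time: 7.67
ee_pos: [0.5328, 0.0914, 0.138]
eef_rot: [0.769, 0.572, 0.226, 0.173]
ft_force: [-0.1, -0.2, -0.4]
width: 0.0614
```

```bash
python3 -c "
from h import *
go('R',-.017)"
```

```text
t7.67 p [0.5328 0.0914 0.138 ] x [0.243 0.959 0.149] z [ 0.545 -0.008 -0.838] q [-0.65  -0.111  0.25   2.293  0.555  0.48   0.451] F [-0.1 -0.2 -0.4] T [-0.02  0.66 -0.02] w0.0614
tilt err 3.4280421061970716
units [-0.08 -0.16  0.12]
```

carry_out([
  [1,0,0,0,0],
  [1,0,0,0,0],
  [1,0,0,0,0],
])

```text
time: 7.92
ee_pos: [0.533, 0.0915, 0.1384]
eef_rot: [0.769, 0.572, 0.226, 0.173]
ft_force: [0.4, -1.1, -0.4]
width: 0.0539
```

```bash
python3 -c "
from h import *
go('R',-.017)"
```

```text
t7.92 p [0.533  0.0915 0.1384] x [0.243 0.959 0.149] z [ 0.546 -0.008 -0.838] q [-0.65  -0.112  0.25   2.292  0.555  0.48   0.452] F [ 0.4 -1.1 -0.4] T [0.04 0.65 0.02] w0.0539
tilt err 3.441494318045276
units [-0.08 -0.17  0.12]
```

carry_out([
  [1,0,0,-0.08,0],
  [1,0,0,-0.08,0],
  [1,0,0,0,0],
])

```text
time: 8.17
ee_pos: [0.5297, 0.0912, 0.1419]
eef_rot: [0.769, 0.573, 0.225, 0.173]
ft_force: [2.9, -0.2, -2.3]
width: 0.0536
```

```bash
python3 -c "
from h import *
st()
f=[]
for i in range(4):
    camera('top'); f.append(read_state()['ft_force'])
print(np.mean(f,0))"
```

```text
t8.17 p [0.5297 0.0912 0.1419] x [0.243 0.959 0.148] z [ 0.544 -0.009 -0.839] q [-0.651 -0.125  0.247  2.294  0.552  0.494  0.455] F [ 2.9 -0.2 -2.3] T [0.05 0.39 0.04] w0.0536
[ 2.69794772 -0.52017611 -2.2973753 ]
```

carry_out([
  [1,0,0,0.09,0],
  [1,0,0,0.09,0],
  [1,0,0,0,0],
])

```text
time: 8.62
ee_pos: [0.5338, 0.0912, 0.138]
eef_rot: [0.769, 0.572, 0.226, 0.173]
ft_force: [-6.5, -1.7, 7.1]
width: 0.0538
```

```bash
python3 -c "
from h import *
s,r=st();print(r.T@s['ft_force'])"
```

```text
t8.62 p [0.5338 0.0912 0.138 ] x [0.243 0.958 0.149] z [ 0.546 -0.008 -0.838] q [-0.649 -0.109  0.251  2.291  0.556  0.478  0.451] F [-6.5 -1.7  7.1] T [-0.5   1.23 -0.26] w0.0538
[-2.15045581 -1.02315238 -9.43976687]
```

carry_out([
  [1,0,0,-0.09,0],
  [1,0,0,0,0],
])

```text
time: 8.78
ee_pos: [0.532, 0.0909, 0.1395]
eef_rot: [0.769, 0.572, 0.225, 0.173]
ft_force: [2.4, -0.8, -1.4]
width: 0.054
```

```bash
python3 -c "
from h import *
s,r=st();print(r.T@s['ft_force'])"
```

```text
t8.78 p [0.532  0.0909 0.1395] x [0.244 0.958 0.148] z [ 0.545 -0.009 -0.838] q [-0.65  -0.116  0.249  2.293  0.554  0.486  0.453] F [ 2.4 -0.8 -1.4] T [0.03 0.36 0.04] w0.0540
[-0.35436629  1.4331319   2.5103063 ]
```

carry_out([
  [1,0,0,0,0.6],
  [1,0,0,0,0.6],
  [1,0,0,0,0],
])

```text
time: 9.03
ee_pos: [0.5326, 0.0903, 0.1396]
eef_rot: [0.799, 0.53, 0.234, 0.162]
ft_force: [1.1, -0.2, -1.1]
width: 0.0535
```

```bash
python3 -c "
from h import *
s,r=st();print(r.T@s['ft_force'],r.T@s['torque'])"
```

```text
t9.03 p [0.5326 0.0903 0.1396] x [0.329 0.922 0.203] z [ 0.545 -0.01  -0.838] q [-0.639 -0.114  0.24   2.292  0.553  0.484  0.347] F [ 1.1 -0.2 -1.1] T [-0.34  0.45  0.15] w0.0535
[-1.29725297e-03  3.60293393e-01  1.47741155e+00] [ 0.33808188 -0.35685457 -0.31851426]
```

carry_out([
  [1,0,0,0.07,-0.6],
  [1,0,0,0,-0.5],
  [-1,0,0,0,0],
  [-1,0,0,0,0],
  [-1,0,0,0,0],
  [-1,0,0,0,0],
  [-1,0,0,-0.5,0],
  [-1,0,0,-0.8,0],
  [-1,0,0,-0.8,0],
])

```text
time: 9.78
ee_pos: [0.4978, 0.0911, 0.1879]
eef_rot: [0.771, 0.571, 0.223, 0.173]
ft_force: [-0.1, -0.0, 0.0]
width: 0.0854
```

```bash
python3 -c "
from h import *
go('L',.045)"
```

```text
t9.78 p [0.4978 0.0911 0.1879] x [0.25  0.957 0.146] z [ 0.54  -0.012 -0.841] q [-0.67  -0.276  0.209  2.299  0.518  0.655  0.478] F [-0.1 -0.   0. ] T [0.05 0.64 0.02] w0.0854
tilt err 3.039433553676948
units [ 3.56 -0.87  0.16]
```

carry_out([
  [-1,0.7,-0.17,0,0],
  [-1,0.72,-0.17,0,0],
  [-1,0.72,-0.17,0,0],
  [-1,0.72,-0.17,0.1,0],
  [-1,0.7,-0.17,0.1,0],
])

```text
time: 10.2
ee_pos: [0.5081, 0.2013, 0.1934]
eef_rot: [0.774, 0.565, 0.228, 0.172]
ft_force: [0.3, 0.6, -0.1]
width: 0.0871
```

```bash
python3 -c "
from h import *
go('L',-.017)"
```

```text
t10.20 p [0.5081 0.2013 0.1934] x [0.257 0.953 0.159] z [ 0.548 -0.009 -0.836] q [-0.733 -0.125  0.046  2.178  0.583  0.711  0.2  ] F [ 0.3  0.6 -0.1] T [ 0.    0.62 -0.03] w0.0871
tilt err 3.590183600477187
units [-0.16 -0.29  2.23]
```

carry_out([
  [-1,-0.16,-0.29,0.4,0],
  [-1,0,0,0.7,0],
  [-1,0,0,0.7,0],
  [-1,0,0,0.35,0],
])

```text
time: 10.53
ee_pos: [0.5368, 0.2075, 0.1353]
eef_rot: [0.772, 0.567, 0.233, 0.17]
ft_force: [-0.8, -0.7, -0.2]
width: 0.087
```

```bash
python3 -c "
from h import *
go('L',-.017)"
```

```text
t10.53 p [0.5368 0.2075 0.1353] x [0.249 0.954 0.166] z [ 0.552  0.001 -0.834] q [-0.711  0.017  0.065  2.187  0.678  0.556  0.105] F [-0.8 -0.7 -0.2] T [-0.04  0.65 -0.05] w0.0870
tilt err 4.05273581777905
units [-0.29  0.03  0.08]
```

carry_out([
  [-1,-0.27,0.03,0.05,0],
  [1,0,0,0,0],
  [1,0,0,0,0],
  [1,0,0,0,0],
  [1,0,0,0,0],
  [1,0,0,0,0],
  [1,0,0,0,0],
  [1,0,0,0,0],
], force=20)

```text
time: 11.2
ee_pos: [0.5363, 0.1993, 0.1345]
eef_rot: [0.772, 0.566, 0.234, 0.17]
ft_force: [-0.7, -0.8, -1.3]
width: 0.0537
```

```bash
python3 -c "
from h import *
go('L',-.017)
s,r=st();print(r.T@s['ft_force'],r.T@s['torque'])"
```

```text
t11.20 p [0.5363 0.1993 0.1345] x [0.25  0.954 0.169] z [ 0.554  0.003 -0.833] q [-0.703  0.007  0.072  2.2    0.676  0.544  0.118] F [-0.7 -0.8 -1.3] T [-0.17  0.95 -0.02] w0.0537
tilt err 4.159700648751998
units [-0.02 -0.02  0.07]
t11.20 p [0.5363 0.1993 0.1345] x [0.25  0.954 0.169] z [ 0.554  0.003 -0.833] q [-0.703  0.007  0.072  2.2    0.676  0.544  0.118] F [-0.7 -0.8 -1.3] T [-0.17  0.95 -0.02] w0.0537
[-1.13369061 -1.03761874  0.71428847] [ 0.86465089 -0.43244526 -0.07490171]
```

carry_out([
  [1,0,0,-0.09,0],
  [1,0,0,0,0],
])

```text
time: 11.37
ee_pos: [0.5345, 0.1994, 0.1371]
eef_rot: [0.772, 0.566, 0.234, 0.17]
ft_force: [-0.5, -0.2, -0.7]
width: 0.0536
```

```bash
python3 -c "
from h import *
s,r=st();print(r.T@s['ft_force'],r.T@s['torque'])"
```

```text
t11.37 p [0.5345 0.1994 0.1371] x [0.25  0.954 0.169] z [ 0.554  0.002 -0.833] q [-0.704 -0.     0.071  2.201  0.671  0.551  0.121] F [-0.5 -0.2 -0.7] T [0.03 0.77 0.02] w0.0536
[-0.44235244 -0.75830136  0.31112721] [ 0.74865467 -0.1980746   0.00702866]
```

carry_out([
  [1,0,0,-0.05,0],
  [1,0,0,0,0],
])

```text
time: 11.53
ee_pos: [0.5336, 0.1992, 0.1386]
eef_rot: [0.772, 0.566, 0.234, 0.17]
ft_force: [2.5, -0.0, -1.7]
width: 0.0536
```

```bash
python3 -c "
from h import *
s,r=st();print(r.T@s['ft_force'],r.T@s['torque'])"
```

```text
t11.53 p [0.5336 0.1992 0.1386] x [0.25  0.954 0.169] z [ 0.554  0.002 -0.833] q [-0.704 -0.005  0.07   2.201  0.669  0.554  0.124] F [ 2.5 -0.  -1.7] T [0.05 0.59 0.1 ] w0.0536
[0.28673669 1.08011061 2.80517756] [ 0.58854789 -0.08182181 -0.05767692]
```

carry_out([
  [1,0,0,0.09,0],
  [1,0,0,0.06,0],
  [1,0,0,0,0.8],
  [1,0,0,0,0.8],
  [1,0,0,0,0.8],
  [1,0,0,0,0.8],
], force=25)

```text
time: 12.03
ee_pos: [0.5365, 0.1989, 0.134]
eef_rot: [0.845, 0.45, 0.256, 0.135]
ft_force: [-4.3, -0.0, 5.8]
width: 0.0535
```

```bash
cat >> h.py <<'E'
def tq():
    go('L',-.017);s,r=st();print("tool F",np.round(r.T@s['ft_force'],2),"T",np.round(r.T@s['torque'],3))
    y=np.array([.058,.998,0]);u=np.cross(n,y);print("jaw angle (clockwise from rack y) deg",np.degrees(np.arctan2(-(r[:,0]@-u),r[:,0]@y)), "signed tilt about y",np.degrees(np.arcsin(r[:,2]@u)))
E
python3 -c "
from h import *
tq()"
```

```text
t12.03 p [0.5365 0.1989 0.134 ] x [0.465 0.829 0.31 ] z [ 0.553  0.001 -0.833] q [-0.704  0.008  0.074  2.2    0.678  0.544 -0.171] F [-4.3 -0.   5.8] T [-0.53  0.93 -0.09] w0.0535
tilt err 4.124334531474002
units [-0.01 -0.02  0.05]
t12.03 p [0.5365 0.1989 0.134 ] x [0.465 0.829 0.31 ] z [ 0.553  0.001 -0.833] q [-0.704  0.008  0.074  2.2    0.678  0.544 -0.171] F [-4.3 -0.   5.8] T [-0.53  0.93 -0.09] w0.0535
tool F [-0.2  -0.29 -7.25] T [ 0.493 -0.927 -0.215]
jaw angle (clockwise from rack y) deg 31.102483698032707 signed tilt about y 3.558596707511697
```

carry_out([
  [1,0,0,0,1],
  [1,0,0,0,1],
  [1,0,0,0,1],
  [1,0,0,0,1],
])

```text
time: 12.37
ee_pos: [0.5367, 0.2003, 0.1345]
eef_rot: [0.912, 0.29, 0.276, 0.087]
ft_force: [-5.6, 1.4, 5.7]
width: 0.0536
```

```bash
python3 -c "
from h import *
tq()"
```

```text
t12.37 p [0.5367 0.2003 0.1345] x [0.679 0.577 0.454] z [ 0.554  0.002 -0.832] q [-0.707  0.009  0.075  2.198  0.679  0.544 -0.536] F [-5.6  1.4  5.7] T [-0.44  1.49  0.33] w0.0536
tilt err 4.195088533141008
units [-0.06  0.01  0.06]
t12.37 p [0.5367 0.2003 0.1345] x [0.679 0.577 0.454] z [ 0.554  0.002 -0.832] q [-0.707  0.009  0.075  2.198  0.679  0.544 -0.536] F [-5.6  1.4  5.7] T [-0.44  1.49  0.33] w0.0536
tool F [-0.45 -2.   -7.88] T [ 0.711 -1.325 -0.514]
jaw angle (clockwise from rack y) deg 51.874663839229356 signed tilt about y 3.6168230392091814
```

carry_out([
  [1,0,0,-0.05,0],
  [1,0,0,0,0],
])

```text
time: 12.53
ee_pos: [0.5354, 0.2001, 0.1348]
eef_rot: [0.912, 0.29, 0.276, 0.087]
ft_force: [0.4, 0.6, 2.4]
width: 0.0538
```

```bash
python3 -c "
from h import *
tq()"
```

```text
t12.53 p [0.5354 0.2001 0.1348] x [0.68  0.577 0.452] z [ 0.553  0.001 -0.833] q [-0.708  0.006  0.074  2.199  0.677  0.548 -0.536] F [0.4 0.6 2.4] T [-0.13  0.51  0.16] w0.0538
tilt err 4.102888456455908
units [-0.03  0.03  0.1 ]
t12.53 p [0.5354 0.2001 0.1348] x [0.68  0.577 0.452] z [ 0.553  0.001 -0.833] q [-0.708  0.006  0.074  2.199  0.677  0.548 -0.536] F [0.4 0.6 2.4] T [-0.13  0.51  0.16] w0.0538
tool F [ 1.68  0.49 -1.78] T [ 0.276 -0.427 -0.208]
jaw angle (clockwise from rack y) deg 51.918766909835355 signed tilt about y 3.5413135010483896
```

carry_out([
  [1,0,0,0,0.8],
  [1,0,0,0,0.8],
  [1,0,0,0,0.8],
])

```text
time: 12.78
ee_pos: [0.5355, 0.2007, 0.1348]
eef_rot: [0.937, 0.196, 0.283, 0.058]
ft_force: [-1.4, 1.6, 1.1]
width: 0.0535
```

```bash
python3 -c "
from h import *
tq()"
```

```text
t12.78 p [0.5355 0.2007 0.1348] x [0.763 0.4   0.508] z [ 0.554  0.002 -0.833] q [-0.709  0.007  0.074  2.199  0.678  0.547 -0.741] F [-1.4  1.6  1.1] T [-0.04  1.1   0.56] w0.0535
tilt err 4.147276807570027
units [-0.03  0.05  0.09]
t12.78 p [0.5355 0.2007 0.1348] x [0.763 0.4   0.508] z [ 0.554  0.002 -0.833] q [-0.709  0.007  0.074  2.199  0.678  0.547 -0.741] F [-1.4  1.6  1.1] T [-0.04  1.1   0.56] w0.0535
tool F [ 0.14 -1.69 -1.67] T [ 0.69  -0.901 -0.485]
jaw angle (clockwise from rack y) deg 63.585268605362074 signed tilt about y 3.5683600633922943
```

carry_out([
  [1,0,0,0,0.8],
  [1,0,0,0,0.8],
  [1,0,0,0,0.8],
])

```text
time: 13.03
ee_pos: [0.5356, 0.2019, 0.1348]
eef_rot: [0.952, 0.098, 0.288, 0.028]
ft_force: [-0.1, 1.4, 0.1]
width: 0.0539
```

```bash
python3 -c "
from h import *
tq()"
```

```text
t13.03 p [0.5356 0.2019 0.1348] x [0.815 0.203 0.543] z [ 0.554  0.004 -0.832] q [-0.71   0.008  0.075  2.199  0.679  0.546 -0.95 ] F [-0.1  1.4  0.1] T [-0.11  0.93  0.48] w0.0539
tilt err 4.230372520801497
units [-0.03  0.1   0.09]
t13.03 p [0.5356 0.2019 0.1348] x [0.815 0.203 0.543] z [ 0.554  0.004 -0.832] q [-0.71   0.008  0.075  2.199  0.679  0.546 -0.95 ] F [-0.1  1.4  0.1] T [-0.11  0.93  0.48] w0.0539
tool F [ 0.25 -1.41 -0.14] T [ 0.36  -0.873 -0.462]
jaw angle (clockwise from rack y) deg 75.5142268532274 signed tilt about y 3.606089916733605
```

```bash
cat >> h.py <<'E'
def avg(k=5):
    f=[];t=[]
    for i in range(k):
        camera('top');s=read_state();r=R.from_quat(s["eef_rot"]).as_matrix();f.append(r.T@s['ft_force']);t.append(r.T@s['torque'])
    print("p",np.round(s['ee_pos'],4),"along axis mm %.2f"%(-1000*n@s['ee_pos']),"F",np.round(np.mean(f,0),2),"T",np.round(np.mean(t,0),3),"w%.4f"%s['width'])
E
python3 -c "
from h import *
avg()"
```

```text
p [0.5355 0.2018 0.1347] along axis mm -144.68 F [-0.19 -1.66 -0.37] T [ 0.471 -0.908 -0.264] w0.0542
```

carry_out([
  [1,0,0,-0.07,-0.4],
  [1,0,0,0,0],
])

```text
time: 13.45
ee_pos: [0.5338, 0.2007, 0.1354]
eef_rot: [0.95, 0.118, 0.286, 0.035]
ft_force: [2.6, 1.0, -2.2]
width: 0.0537
```

```bash
python3 -c "
from h import *
avg()"
```

```text
p [0.534  0.2007 0.1355] along axis mm -143.35 F [ 0.06 -0.01  3.64] T [ 0.065 -0.836 -0.148] w0.0540
```

carry_out([
  [1,0,0,-0.07,0],
  [1,0,0,0,0],
])

```text
time: 13.87
ee_pos: [0.5329, 0.2002, 0.1369]
eef_rot: [0.95, 0.116, 0.286, 0.035]
ft_force: [3.2, 0.9, -1.7]
width: 0.0539
```

```bash
python3 -c "
from h import *
avg()"
```

```text
p [0.5329 0.2004 0.1369] along axis mm -141.57 F [ 0.08 -0.05  4.34] T [ 0.126 -0.588 -0.15 ] w0.0538
```

carry_out([
  [1,0,0,-0.1,0],
  [1,0,0,0,0],
])

```text
time: 14.28
ee_pos: [0.5313, 0.2002, 0.1395]
eef_rot: [0.95, 0.116, 0.286, 0.035]
ft_force: [2.9, 0.6, -2.5]
width: 0.054
```

```bash
python3 -c "
from h import *
avg()"
```

```text
p [0.5314 0.2004 0.1394] along axis mm -138.67 F [ 1.03 -0.51  3.67] T [ 0.17  -0.419 -0.126] w0.0537
```

carry_out([
  [1,0,0,0.1,0],
  [1,0,0,0.1,0],
  [1,0,0,0.05,0.6],
  [1,0,0,0,0.8],
  [1,0,0,0,0.8],
], force=40)

```text
time: 14.95
ee_pos: [0.5366, 0.2034, 0.1346]
eef_rot: [0.957, 0.026, 0.29, 0.005]
ft_force: [-1.4, 0.6, 3.2]
width: 0.0534
```

```bash
python3 -c "
from h import *
tq()"
```

```text
t14.95 p [0.5366 0.2034 0.1346] x [0.83  0.052 0.555] z [ 0.556  0.005 -0.831] q [-0.712  0.011  0.075  2.197  0.682  0.543 -1.106] F [-1.4  0.6  3.2] T [-1.26  0.88  1.11] w0.0534
tilt err 4.350367890368851
units [-0.04  0.15  0.07]
t14.95 p [0.5366 0.2034 0.1346] x [0.83  0.052 0.555] z [ 0.556  0.005 -0.831] q [-0.712  0.011  0.075  2.197  0.682  0.543 -1.106] F [-1.4  0.6  3.2] T [-1.26  0.88  1.11] w0.0534
tool F [ 0.63 -0.61 -3.5 ] T [-0.381 -0.909 -1.615]
jaw angle (clockwise from rack y) deg 84.23940846092543 signed tilt about y 3.694080661203089
```

carry_out([
  [1,0,0,0,0.8],
  [1,0,0,0,0.8],
  [1,0,0,0,0.8],
])

```text
time: 15.2
ee_pos: [0.5369, 0.2078, 0.1353]
eef_rot: [0.954, -0.075, 0.29, -0.029]
ft_force: [4.9, 0.2, 0.3]
width: 0.0538
```

```bash
python3 -c "
from h import *
tq()"
```

```text
t15.20 p [0.5369 0.2078 0.1353] x [ 0.82  -0.159  0.549] z [ 0.558  0.011 -0.83 ] q [-0.716  0.012  0.074  2.195  0.684  0.539 -1.325] F [4.9 0.2 0.3] T [-0.91  0.17  1.01] w0.0538
tilt err 4.667716447262755
units [-0.01  0.3   0.08]
t15.20 p [0.5369 0.2078 0.1353] x [ 0.82  -0.159  0.549] z [ 0.558  0.011 -0.83 ] q [-0.716  0.012  0.074  2.195  0.684  0.539 -1.325] F [4.9 0.2 0.3] T [-0.91  0.17  1.01] w0.0538
tool F [ 4.19 -0.89  2.51] T [-0.219 -0.156 -1.34 ]
jaw angle (clockwise from rack y) deg 96.41686689314436 signed tilt about y 3.848503892740349
```

carry_out([
  [-1,0,0,0,0],
  [-1,0,0,0,0],
  [-1,0,0,0,0],
  [-1,0,0,0,0],
  [-1,0,0.28,0,0],
  [-1,0,0,0,-1],
  [-1,0,0,0,-1],
  [-1,0,0,0,-1],
  [-1,0,0,0,-1],
  [-1,0,0,0,-1],
  [-1,0,0,0,-1],
  [-1,0,0,0,-1],
  [-1,0,0,0,-1],
  [-1,0,0,0,-1],
  [-1,0,0,0,-1],
  [-1,0,0,0,-1],
  [-1,0,0,0,-1],
  [-1,0,0,0,-1],
  [-1,0,0,0,-1],
  [-1,0,0,0,-1],
])

```text
time: 16.87
ee_pos: [0.5372, 0.1854, 0.1337]
eef_rot: [0.785, 0.547, 0.241, 0.165]
ft_force: [4.2, 2.2, 1.5]
width: 0.087
```

```bash
python3 -c "
from h import *
tq()"
```

```text
t16.87 p [0.5372 0.1854 0.1337] x [0.286 0.938 0.197] z [ 0.559  0.004 -0.829] q [-0.695 -0.008  0.094  2.22   0.679  0.522  0.088] F [4.2 2.2 1.5] T [ 0.46 -0.06  0.1 ] w0.0870
tilt err 4.50763295195204
units [ 0.41 -0.19  0.03]
t16.87 p [0.5372 0.1854 0.1337] x [0.286 0.938 0.197] z [ 0.559  0.004 -0.829] q [-0.695 -0.008  0.094  2.22   0.679  0.522  0.088] F [4.2 2.2 1.5] T [ 0.46 -0.06  0.1 ] w0.0870
tool F [3.58 3.33 1.11] T [0.099 0.432 0.172]
jaw angle (clockwise from rack y) deg 17.413165596144754 signed tilt about y 3.9015519735535307
```

carry_out([
  [-1,0.45,-0.2,0,0],
  [-1,0.05,0,0,-1],
  [-1,0.05,0,0,-1],
  [-1,0.05,0,0,-1],
  [-1,0.05,0,0,-1],
  [-1,0.05,0,0,-1],
])

```text
time: 17.37
ee_pos: [0.538, 0.2021, 0.1338]
eef_rot: [0.64, 0.711, 0.196, 0.217]
ft_force: [-0.1, 0.3, -1.0]
width: 0.0873
```

```bash
python3 -c "
from h import *
tq()"
```

```text
t17.37 p [0.538  0.2021 0.1338] x [-0.086  0.995 -0.058] z [ 0.559  0.    -0.829] q [-0.711  0.014  0.074  2.197  0.695  0.543  0.504] F [-0.1  0.3 -1. ] T [ 0.03  0.72 -0.01] w0.0873
tilt err 4.417327688326062
units [-0.1  -0.07  0.02]
t17.37 p [0.538  0.2021 0.1338] x [-0.086  0.995 -0.058] z [ 0.559  0.    -0.829] q [-0.711  0.014  0.074  2.197  0.695  0.543  0.504] F [-0.1  0.3 -1. ] T [ 0.03  0.72 -0.01] w0.0873
tool F [ 0.39 -0.58  0.82] T [0.717 0.097 0.025]
jaw angle (clockwise from rack y) deg -8.845033335298732 signed tilt about y 3.9150868677281228
```

Close firmly and turn on to the stop again, in case the cap was rubbed loose.

carry_out([
  [1,-0.09,-0.06,0.02,0],
  [1,0,0,0,0],
  [1,0,0,0,0],
  [1,0,0,0,0],
  [1,0,0,0,0],
  [1,0,0,0,0],
  [1,0,0,0,0],
  [1,0,0,0,0.5],
  [1,0,0,0,0.6],
  [1,0,0,0,0.6],
], force=40)

```text
time: 18.2
ee_pos: [0.5365, 0.1976, 0.132]
eef_rot: [0.694, 0.658, 0.212, 0.201]
ft_force: [-0.6, 1.4, 0.7]
width: 0.0533
```

```bash
python3 -c "
from h import *
tq()"
```

```text
t18.20 p [0.5365 0.1976 0.132 ] x [0.044 0.999 0.031] z [ 0.558  0.001 -0.83 ] q [-0.708  0.009  0.078  2.207  0.697  0.536  0.349] F [-0.6  1.4  0.7] T [0.11 0.74 0.1 ] w0.0533
tilt err 4.418368638394673
units [ 0.04  0.01 -0.  ]
t18.20 p [0.5365 0.1976 0.132 ] x [0.044 0.999 0.031] z [ 0.558  0.001 -0.83 ] q [-0.708  0.009  0.078  2.207  0.697  0.536  0.349] F [-0.6  1.4  0.7] T [0.11 0.74 0.1 ] w0.0533
tool F [ 1.35 -0.18 -0.88] T [ 0.747  0.11  -0.018]
jaw angle (clockwise from rack y) deg 0.1824385100747148 signed tilt about y 3.9005240681592874
```

carry_out([
  [1,0,0,0,0.8],
  [1,0,0,0,0.8],
])

```text
time: 18.37
ee_pos: [0.5366, 0.1976, 0.1322]
eef_rot: [0.74, 0.606, 0.226, 0.185]
ft_force: [2.0, 1.5, -0.4]
width: 0.0533
```

```bash
python3 -c "
from h import *
tq()"
```

```text
t18.37 p [0.5366 0.1976 0.1322] x [0.164 0.98  0.111] z [ 0.559  0.001 -0.829] q [-0.709  0.009  0.079  2.207  0.697  0.536  0.203] F [ 2.   1.5 -0.4] T [-0.21  0.45  0.87] w0.0533
tilt err 4.431547287058042
units [ 0.04 -0.    0.  ]
t18.37 p [0.5366 0.1976 0.1322] x [0.164 0.98  0.111] z [ 0.559  0.001 -0.829] q [-0.709  0.009  0.079  2.207  0.697  0.536  0.203] F [ 2.   1.5 -0.4] T [-0.21  0.45  0.87] w0.0533
tool F [1.8  1.16 1.44] T [ 0.501  0.215 -0.839]
jaw angle (clockwise from rack y) deg 8.516824136601223 signed tilt about y 3.920374352410997
```

carry_out([
  [1,0,0,0,0.8],
  [1,0,0,0,0.8],
])

```text
time: 18.53
ee_pos: [0.5363, 0.1995, 0.1321]
eef_rot: [0.781, 0.552, 0.24, 0.168]
ft_force: [3.1, 4.1, -5.0]
width: 0.0531
```

```bash
python3 -c "
from h import *
tq()"
```

```text
t18.53 p [0.5363 0.1995 0.1321] x [0.275 0.943 0.189] z [ 0.559  0.003 -0.829] q [-0.711  0.009  0.078  2.207  0.699  0.534  0.058] F [ 3.1  4.1 -5. ] T [-0.31  1.06  1.52] w0.0531
tilt err 4.526734552147705
units [-0.01  0.02  0.  ]
t18.53 p [0.5363 0.1995 0.1321] x [0.275 0.943 0.189] z [ 0.559  0.003 -0.829] q [-0.711  0.009  0.078  2.207  0.699  0.534  0.058] F [ 3.1  4.1 -5. ] T [-0.31  1.06  1.52] w0.0531
tool F [ 3.81 -1.61  5.88] T [ 1.202  0.206 -1.427]
jaw angle (clockwise from rack y) deg 16.596082922461573 signed tilt about y 3.9599923258845955
```

carry_out([
  [1,0,0,0,0.8],
  [1,0,0,0,0.8],
])

```text
time: 18.7
ee_pos: [0.5345, 0.2016, 0.1304]
eef_rot: [0.817, 0.497, 0.25, 0.149]
ft_force: [-4.1, 5.3, -4.7]
width: 0.0531
```

```bash
python3 -c "
from h import *
tq()"
```

```text
t18.70 p [0.5345 0.2016 0.1304] x [0.381 0.887 0.261] z [ 0.558  0.005 -0.83 ] q [-0.714  0.011  0.076  2.209  0.7    0.533 -0.087] F [-4.1  5.3 -4.7] T [0.17 2.31 1.7 ] w0.0531
tilt err 4.479696240877691
units [-0.04  0.13 -0.01]
t18.70 p [0.5345 0.2016 0.1304] x [0.381 0.887 0.261] z [ 0.558  0.005 -0.83 ] q [-0.714  0.011  0.076  2.209  0.7    0.533 -0.087] F [-4.1  5.3 -4.7] T [0.17 2.31 1.7 ] w0.0531
tool F [ 1.9  -7.8   1.64] T [ 2.556 -0.099 -1.309]
jaw angle (clockwise from rack y) deg 24.562702708167816 signed tilt about y 3.8473447430394123
```

carry_out([
  [-1,0,0,0,0],
  [-1,0,0,0,0],
  [-1,0,0,0,0],
  [-1,0,0,0,0],
  [-1,-0.02,0.1,0,0],
  [-1,0.04,0,0,-1],
  [-1,0.04,0,0,-1],
  [-1,0.04,0,0,-1],
  [-1,0.04,0,0,-1],
  [-1,0.04,0,0,-0.6],
])

```text
time: 19.53
ee_pos: [0.5397, 0.2019, 0.1334]
eef_rot: [0.698, 0.654, 0.213, 0.199]
ft_force: [-0.4, -0.0, 0.2]
width: 0.0869
```

```bash
python3 -c "
from h import *
tq()"
```

```text
t19.53 p [0.5397 0.2019 0.1334] x [0.054 0.998 0.037] z [ 0.558  0.001 -0.83 ] q [-0.709  0.018  0.075  2.194  0.692  0.541  0.339] F [-0.4 -0.   0.2] T [-0.05  0.63  0.02] w0.0869
tilt err 4.383849351696032
units [-0.11 -0.09 -0.02]
t19.53 p [0.5397 0.2019 0.1334] x [0.054 0.998 0.037] z [ 0.558  0.001 -0.83 ] q [-0.709  0.018  0.075  2.194  0.692  0.541  0.339] F [-0.4 -0.   0.2] T [-0.05  0.63  0.02] w0.0869
tool F [-0.06 -0.26 -0.4 ] T [ 0.625 -0.077 -0.042]
jaw angle (clockwise from rack y) deg 0.870849357902208 signed tilt about y 3.864328497733041
```

carry_out([
  [1,-0.1,-0.08,0.02,0],
  [1,0,0,0,0],
  [1,0,0,0,0],
  [1,0,0,0,0],
  [1,0,0,0,0],
  [1,0,0,0,0],
  [1,0,0,0,0],
  [1,0,0,0,0],
  [1,0.01,0.02,-0.3,0],
  [1,0.01,0.03,-0.4,0],
  [1,0.01,0.03,-0.4,0],
], force=30)

```text
time: 20.45
ee_pos: [0.521, 0.1979, 0.1597]
eef_rot: [0.7, 0.652, 0.212, 0.198]
ft_force: [4.9, 2.0, -5.5]
width: 0.0535
```

```bash
python3 -c "
from h import *
tq()"
```

```text
t20.45 p [0.521  0.1979 0.1597] x [0.059 0.998 0.038] z [ 0.556 -0.001 -0.831] q [-0.718 -0.063  0.062  2.206  0.642  0.611  0.383] F [ 4.9  2.  -5.5] T [0.42 0.28 0.25] w0.0535
tilt err 4.207745952466172
units [ 0.03 -0.07  1.05]
t20.45 p [0.521  0.1979 0.1597] x [0.059 0.998 0.038] z [ 0.556 -0.001 -0.831] q [-0.718 -0.063  0.062  2.206  0.642  0.611  0.383] F [ 4.9  2.  -5.5] T [0.42 0.28 0.25] w0.0535
tool F [2.06 0.85 7.25] T [0.317 0.466 0.027]
jaw angle (clockwise from rack y) deg 1.1594890148151007 signed tilt about y 3.7262634974809488
```

carry_out([
  [1,0.02,0.05,-0.6,0],
  [1,0.02,0.05,-0.6,0],
  [1,0.02,0.05,-0.7,0],
  [1,0.02,0.05,-0.7,0],
  [1,0.02,0.05,-0.7,0],
])

```text
time: 20.87
ee_pos: [0.4657, 0.196, 0.2446]
eef_rot: [0.702, 0.653, 0.204, 0.197]
ft_force: [1.1, -0.7, -5.1]
width: 0.053
```

```bash
python3 -c "
from h import *
tq()"
```

```text
t20.87 p [0.4657 0.196  0.2446] x [0.064 0.997 0.03 ] z [ 0.545 -0.01  -0.839] q [-0.764 -0.272  0.013  2.181  0.524  0.868  0.478] F [ 1.1 -0.7 -5.1] T [ 0.03  1.26 -0.01] w0.0530
tilt err 3.331691675118029
units [ 0.14 -0.06  4.43]
t20.87 p [0.4657 0.196  0.2446] x [0.064 0.997 0.03 ] z [ 0.545 -0.01  -0.839] q [-0.764 -0.272  0.013  2.181  0.524  0.868  0.478] F [ 1.1 -0.7 -5.1] T [ 0.03  1.26 -0.01] w0.0530
tool F [-0.79 -1.82  4.83] T [ 1.257 -0.071  0.01 ]
jaw angle (clockwise from rack y) deg 1.1666805639058186 signed tilt about y 2.9817251783786283
```

carry_out([
  [1,0,0.5,-0.8,0],
  [1,0,0.5,-0.8,0],
  [1,0,0.5,-0.8,0],
  [1,-0.6,0.4,-0.65,0],
  [1,-0.8,0.3,-0.45,0],
  [1,-0.9,0.2,-0.3,0],
  [1,-1,0,0,0],
  [1,-1,0,0,0],
  [1,-0.9,0,0,0],
  [1,-0.8,0,0,0],
])

```text
time: 21.7
ee_pos: [0.442, 0.0621, 0.3764]
eef_rot: [0.701, 0.66, 0.192, 0.187]
ft_force: [-1.5, -0.4, -4.5]
width: 0.0533
```

```bash
python3 -c "
from h import *
tq()"
```

```text
t21.70 p [0.442  0.0621 0.3764] x [0.054 0.998 0.022] z [ 0.517 -0.01  -0.856] q [-0.272 -0.5   -0.084  2.043  0.169  1.093  1.115] F [-1.5 -0.4 -4.5] T [0.06 1.37 0.  ] w0.0533
tilt err 1.799108957196926
units [ 4.55 -1.76  8.56]
t21.70 p [0.442  0.0621 0.3764] x [0.054 0.998 0.022] z [ 0.517 -0.01  -0.856] q [-0.272 -0.5   -0.084  2.043  0.169  1.093  1.115] F [-1.5 -0.4 -4.5] T [0.06 1.37 0.  ] w0.0533
tool F [-0.55 -3.54  3.07] T [ 1.373 -0.029  0.015]
jaw angle (clockwise from rack y) deg 0.44117192789400306 signed tilt about y 1.0976520009517452
```

carry_out([
  [1,-0.5,-0.75,-0.45,0],
  [1,-0.5,-0.75,-0.45,0],
  [1,-0.5,-0.75,-0.45,0],
  [1,-0.3,-0.75,-0.45,0],
])

```text
time: 22.03
ee_pos: [0.4195, 0.0131, 0.3234]
eef_rot: [0.718, 0.661, 0.152, 0.155]
ft_force: [-0.9, 0.1, -4.6]
width: 0.0534
```

```bash
python3 -c "
from h import *
tq()"
```

```text
t22.03 p [0.4195 0.0131 0.3234] x [0.079 0.997 0.013] z [ 0.424 -0.021 -0.906] q [-0.2   -0.5   -0.025  2.117  0.116  1.103  1.234] F [-0.9  0.1 -4.6] T [-0.01  1.07 -0.01] w0.0534
tilt err 4.957327917289604
units [6.4  0.35 7.29]
t22.03 p [0.4195 0.0131 0.3234] x [0.079 0.997 0.013] z [ 0.424 -0.021 -0.906] q [-0.2   -0.5   -0.025  2.117  0.116  1.103  1.234] F [-0.9  0.1 -4.6] T [-0.01  1.07 -0.01] w0.0534
tool F [-0.05 -2.74  3.8 ] T [ 1.07  -0.099 -0.018]
jaw angle (clockwise from rack y) deg 1.4052570303785352 signed tilt about y -4.884640087221289
```

carry_out([
  [1,-0.2,-0.65,-0.75,0],
  [1,-0.2,-0.65,-0.75,0],
  [1,-0.1,-0.65,-0.75,0],
  [1,0,-0.65,-0.75,0],
  [1,0,-0.65,-0.75,0],
])

```text
time: 22.45
ee_pos: [0.375, 0.0051, 0.3287]
eef_rot: [0.729, 0.668, 0.106, 0.101]
ft_force: [0.9, 0.6, -5.0]
width: 0.0533
```

```bash
python3 -c "
from h import *
st()"
```

```text
t22.45 p [0.375  0.0051 0.3287] x [0.084 0.996 0.019] z [ 0.29  -0.006 -0.957] q [-0.141 -0.5   -0.033  2.071  0.042  1.282  1.307] F [ 0.9  0.6 -5. ] T [0.01 0.69 0.04] w0.0533
```

carry_out([
  [1,0,-0.65,-0.7,0],
  [1,0,-0.65,-0.7,0],
  [1,0,-0.65,-0.7,0],
  [1,0,-0.7,-0.65,0],
  [1,0,-0.7,-0.65,0],
  [1,0,-0.7,-0.6,0],
])

```text
time: 22.95
ee_pos: [0.3212, 0.0168, 0.3776]
eef_rot: [0.734, 0.675, 0.057, 0.045]
ft_force: [0.4, 0.3, -5.2]
width: 0.0535
```

```bash
python3 -c "
from h import *
st()"
```

```text
t22.95 p [0.3212 0.0168 0.3776] x [0.083 0.996 0.022] z [ 0.144  0.01  -0.989] q [-0.129 -0.5   -0.052  1.949 -0.01   1.548  1.309] F [ 0.4  0.3 -5.2] T [-0.03  0.33  0.04] w0.0535
```

carry_out([
  [1,-0.1,-0.7,-0.6,0],
  [1,-0.1,-0.7,-0.6,0],
])

```text
time: 23.12
ee_pos: [0.3023, 0.0149, 0.4006]
eef_rot: [0.734, 0.677, 0.042, 0.029]
ft_force: [-0.1, -0.4, -5.2]
width: 0.0534
```

```bash
python3 -c "
from h import *
st()
cv2.imwrite('pics/s2.png',cv2.resize(camera('scene')[120:360,170:490],(800,600)))"
```

```text
t23.12 p [0.3023 0.0149 0.4006] x [0.081 0.996 0.023] z [ 0.1    0.014 -0.995] q [-0.105 -0.5   -0.059  1.897 -0.027  1.643  1.328] F [-0.1 -0.4 -5.2] T [-0.05  0.13  0.01] w0.0534
```

View pics/s2.png

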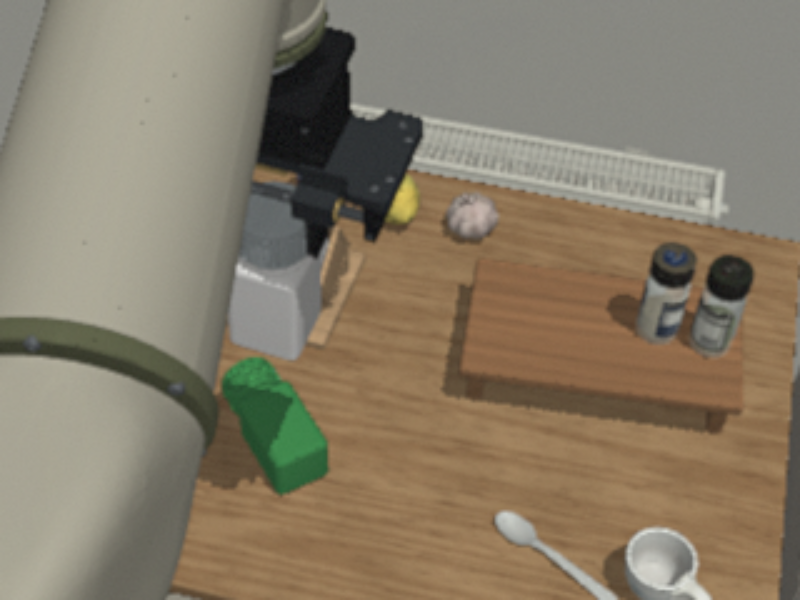

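carry_out([
  [1,-0.1,-0.7,-0.6,0],
  [1,-0.3,0.4,0,0],
  [1,-0.6,0.9,0.2,0],
  [1,-0.6,0.9,0.4,0],
  [1,-0.6,0.9,0.4,0],
  [1,-0.6,0.9,0.4,0],
  [1,-0.6,0.9,0.4,0],
  [1,-0.6,0.9,0.4,0],
  [1,-0.6,0.9,0.4,0],
  [1,-0.5,0.9,0.4,0],
  [1,-0.4,0.8,0.4,0],
  [1,-0.3,0.6,0.5,0],
])

```text
time: 24.17
ee_pos: [0.5629, -0.1839, 0.3119]
eef_rot: [0.731, 0.681, 0.036, 0.023]
ft_force: [-0.8, 0.9, -4.4]
width: 0.0534
```

```bash
cat >> h.py <<'E'
def sh(z):
    s,r=st();d=np.array([.556,-.160,z])-s['ee_pos'];print("units",np.round(r.T@d/.03,2))
E
python3 -c "
from h import *
sh(.22)"
```

```text
t24.17 p [ 0.5629 -0.1839  0.3119] x [0.071 0.997 0.021] z [ 0.084  0.015 -0.996] q [ 0.021  0.17   0.275  1.515 -0.086  1.387  1.802] F [-0.8  0.9 -4.4] T [-0.03  0.27 -0.07] w0.0534
units [ 0.71 -0.54  3.05]
```

carry_out([
  [1,0.5,-0.3,0.4,0],
  [1,0.3,-0.2,0.7,0],
  [1,0,0,0.7,0],
  [1,0,0,0.5,0],
  [1,0,0,0.3,0],
])

```text
time: 24.58
ee_pos: [0.5552, -0.1599, 0.2199]
eef_rot: [0.732, 0.68, 0.031, 0.019]
ft_force: [-0.7, 0.2, -5.2]
width: 0.0532
```

```bash
python3 -c "
from h import *
sh(.171)
cv2.imwrite('pics/s3.png',cv2.resize(camera('scene')[140:320,290:530],(800,600)))"
```

```text
t24.58 p [ 0.5552 -0.1599  0.2199] x [0.073 0.997 0.019] z [ 0.071  0.014 -0.997] q [-0.002  0.188  0.251  1.685 -0.082  1.21   1.766] F [-0.7  0.2 -5.2] T [ 0.05  0.28 -0.02] w0.0532
units [-0.03 -0.09  1.63]
```

View pics/s3.png

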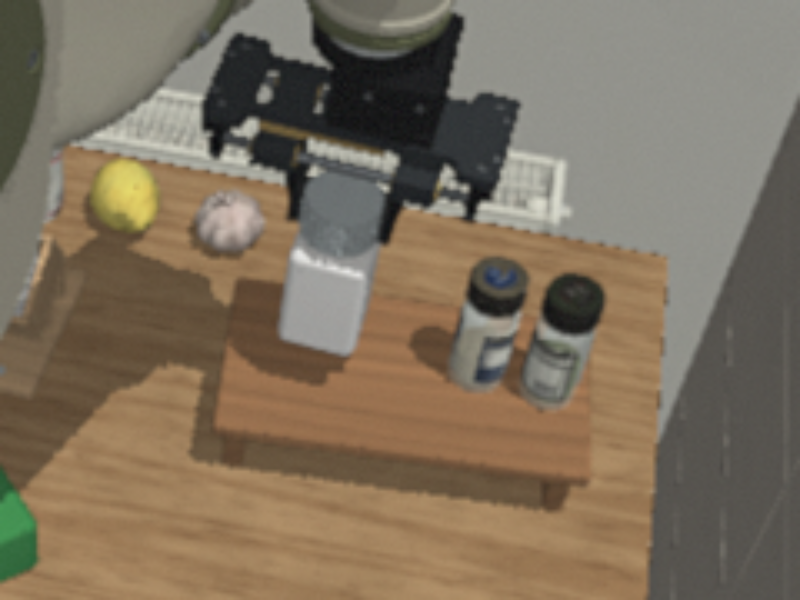

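carry_out([
  [1,0,0,0.5,0],
  [1,0,0,0.5,0],
  [1,0,0,0.3,0],
  [1,0,0,0.1,0],
], force=15)

```text
time: 24.97
ee_pos: [0.5573, -0.1597, 0.176]
eef_rot: [0.732, 0.68, 0.03, 0.019]
ft_force: [0.1, -0.0, -4.8]
width: 0.0538
```

```bash
python3 -c "
from h import *
sh(.171)"
```

```text
t24.97 p [ 0.5573 -0.1597  0.176 ] x [0.073 0.997 0.019] z [ 0.069  0.014 -0.997] q [ 0.002  0.228  0.247  1.734 -0.094  1.124  1.776] F [ 0.1 -0.  -4.8] T [ 0.    0.27 -0.03] w0.0538
units [-0.02 -0.05  0.16]
```

carry_out([
  [1,0,0,0.08,0],
  [1,0,0,0.07,0],
  [1,0,0,0,0],
])

```text
time: 25.22
ee_pos: [0.5593, -0.1596, 0.175]
eef_rot: [0.732, 0.68, 0.032, 0.02]
ft_force: [-0.7, 0.4, -4.2]
width: 0.0534
```

```bash
python3 -c "
from h import *
sh(.171)"
```

```text
t25.22 p [ 0.5593 -0.1596  0.175 ] x [0.073 0.997 0.019] z [ 0.074  0.014 -0.997] q [ 0.003  0.23   0.246  1.734 -0.097  1.118  1.777] F [-0.7  0.4 -4.2] T [ 0.12  0.22 -0.01] w0.0534
units [-0.02 -0.12  0.13]
```

carry_out([
  [1,0,0,0.06,0],
  [1,0,0,0,0],
], force=8)

```text
time: 25.38
ee_pos: [0.5604, -0.1599, 0.175]
eef_rot: [0.732, 0.68, 0.033, 0.021]
ft_force: [0.1, 0.7, -4.7]
width: 0.0536
```

```bash
python3 -c "
from h import *
sh(.171)"
```

```text
t25.38 p [ 0.5604 -0.1599  0.175 ] x [0.073 0.997 0.019] z [ 0.077  0.014 -0.997] q [ 0.003  0.23   0.246  1.734 -0.097  1.114  1.778] F [ 0.1  0.7 -4.7] T [-0.03  0.18 -0.07] w0.0536
units [-0.02 -0.16  0.12]
```

carry_out([
  [1,0,-0.05,0.14,0],
  [1,0,-0.05,0.14,0],
], force=10)

```text
time: 25.55
ee_pos: [0.5612, -0.1591, 0.1703]
eef_rot: [0.732, 0.68, 0.036, 0.024]
ft_force: [-2.3, 3.8, 13.5]
width: 0.0537
```

```bash
python3 -c "
from h import *
sh(.171)"
```

```text
t25.55 p [ 0.5612 -0.1591  0.1703] x [0.072 0.997 0.02 ] z [ 0.085  0.014 -0.996] q [ 0.004  0.229  0.245  1.745 -0.1    1.095  1.78 ] F [-2.3  3.8 13.5] T [0.73 0.54 0.15] w0.0537
units [-0.04 -0.17 -0.04]
```

carry_out([
  [1,0,0,-0.02,0],
  [1,0,0,0,0],
], force=4)

```text
time: 25.72
ee_pos: [0.5617, -0.1589, 0.1717]
eef_rot: [0.732, 0.68, 0.037, 0.025]
ft_force: [-1.4, 0.4, -3.6]
width: 0.0534
```

```bash
python3 -c "
from h import *
sh(.171)
a=camera('scene')[140:290,330:430];b=camera('top')[150:300,310:410]
cv2.imwrite('pics/s4.png',np.hstack([cv2.resize(x,(400,600),interpolation=cv2.INTER_CUBIC) for x in(a,b)]))"
```

```text
t25.72 p [ 0.5617 -0.1589  0.1717] x [0.072 0.997 0.02 ] z [ 0.087  0.014 -0.996] q [ 0.003  0.228  0.245  1.745 -0.1    1.096  1.78 ] F [-1.4  0.4 -3.6] T [ 0.11  0.3  -0.04] w0.0534
units [-0.05 -0.19  0.  ]
```

View pics/s4.png

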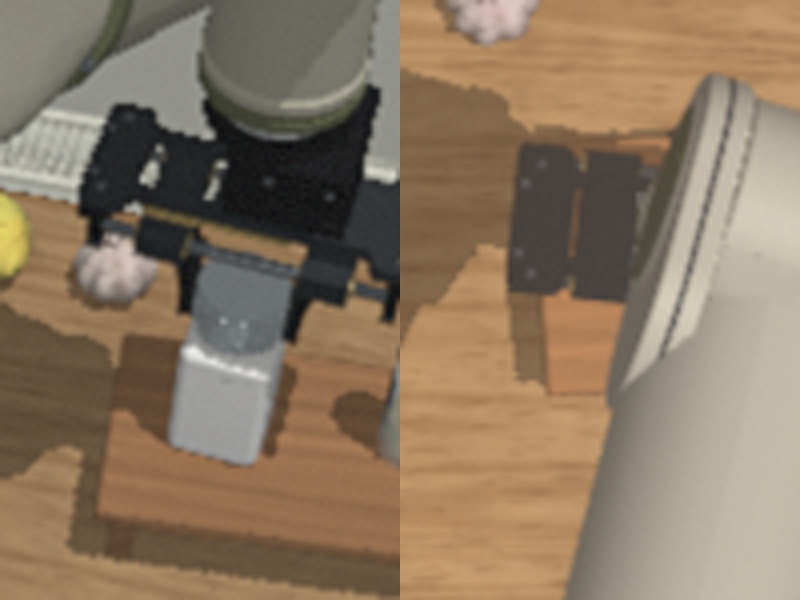

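carry_out([
  [1,0,-0.03,0.1,0],
  [0.0,0,0,0.03,0],
  [-0.3,0,0,0,0],
  [-1,0,0,0,0],
  [-1,0,0,0,0],
  [-1,0,0,0,0],
])

```text
time: 26.32
ee_pos: [0.5618, -0.159, 0.168]
eef_rot: [0.732, 0.68, 0.037, 0.025]
ft_force: [-0.1, -0.0, 0.2]
width: 0.0693
```

```bash
python3 -c "
from h import *
sh(.171)"
```

```text
t26.32 p [ 0.5618 -0.159   0.168 ] x [0.072 0.997 0.02 ] z [ 0.089  0.014 -0.996] q [ 0.004  0.23   0.244  1.75  -0.101  1.086  1.781] F [-0.1 -0.   0.2] T [0.01 0.14 0.03] w0.0693
units [-0.05 -0.18 -0.12]
```

Released. Open fully, then rise straight along the tool and swing clear.

carry_out([
  [-1,0,0,0,0],
  [-1,0,0,0,0],
  [-1,0,0,-0.4,0],
  [-1,0,0,-0.8,0],
  [-1,0,0,-1,0],
  [-1,0,0,-1,0],
  [-1,0,0,-1,0],
  [-1,0,-0.5,-0.8,0],
  [-1,0,-1,-0.5,0],
  [-1,0,-1,-0.5,0],
  [-1,0,-1,-0.3,0],
])

```text
time: 27.23
ee_pos: [0.4376, -0.1541, 0.359]
eef_rot: [0.732, 0.68, 0.035, 0.025]
ft_force: [0.1, 0.4, 0.7]
width: 0.0872
```

```bash
python3 - <<'E'
from h import *
st()
a=camera('scene');b=camera('top')
for c in('scene','top'):
    for q in('jar_a','captop_a'): print(c,q,[(np.round(d['xy'],1).tolist(),round(d['conf'],2)) for d in pinpoint(q,c)])
cv2.imwrite('pics/s5.png',np.vstack([cv2.resize(x,(800,300),interpolation=cv2.INTER_CUBIC) for x in(a[150:300,190:590-0],b[150:300,150:550])]))
E
```

```text
t27.23 p [ 0.4376 -0.1541  0.359 ] x [0.072 0.997 0.017] z [ 0.086  0.011 -0.996] q [-0.008 -0.141  0.242  1.72   0.003  1.478  1.731] F [0.1 0.4 0.7] T [-0.03  0.11  0.05] w0.0872
scene jar_a [([382.5, 244.6], 0.89), ([292.7, 303.1], 0.68)]
scene captop_a [([264.4, 269.4], 0.62), ([388.9, 207.9], 0.56)]
top jar_a [([293.5, 306.2], 0.9), ([372.4, 212.4], 0.74), ([271.4, 201.6], 0.58), ([260.1, 224.9], 0.33)]
top captop_a [([261.5, 222.6], 0.97), ([376.5, 209.5], 0.84), ([261.1, 261.9], 0.75)]
```

View pics/s5.png

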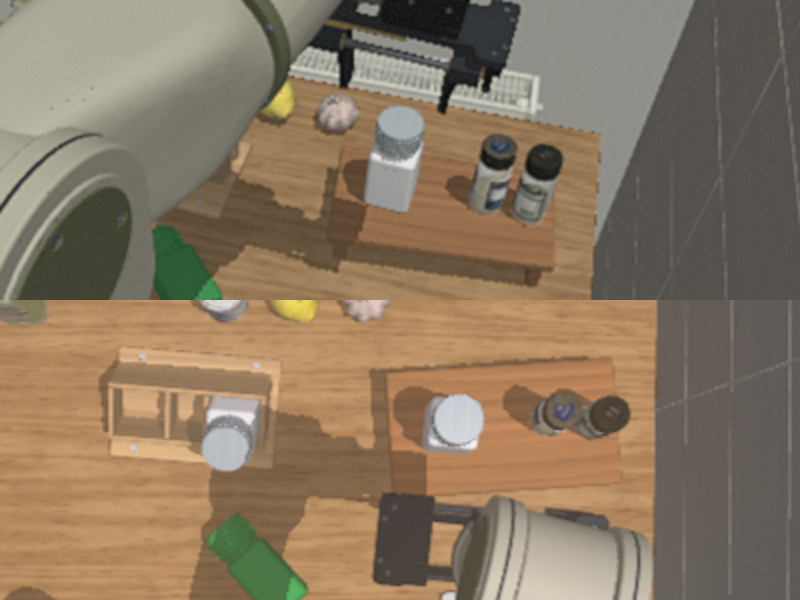

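```bash
python3 - <<'E'
from h import *
top=tri((190+400/2,150+127/2),(150+459/2,150+119/2));print("captop tri",top,"at z .188",at("top",(379.5,209.5),.188))
# predicted base corners for upright jar under captop
c=at("top",(379.5,209.5),.188)
for a in (-1,1):
    for b in (-1,1):
        p=[c[0]+a*.028,c[1]+b*.028,.06];print(np.round((proj("scene",p)-[190,150])*2),np.round((proj("top",p)-[150,150])*2+[0,300]))
print("R cap",at("top",(150+228/2,150+143/2),.147))
E
```

```text
captop tri [ 0.5578486  -0.15824684  0.18128479] at z .188 [ 0.55737027 -0.15837721  0.188     ]
[409. 217.] [470. 454.]
[363. 208.] [423. 452.]
[416. 184.] [471. 406.]
[372. 175.] [424. 405.]
R cap [0.52874009 0.09070278 0.147     ]
```

```bash
python3 -c "
from bench import *
print(close_job())"
```

```text
the job is handed in; nothing more can be done
None
```

I found the loose cap, screwed it tight in the rack, and stood that jar upright on the free part of the shelf. I handed the job in at about 27 s; it reports no verdict.

- **Finding the loose cap:** The rack's right-hand jar (-y side) resisted the tug from the start, with about 2.5 N at 2.3 mm, and its cap resisted turning. The left-hand cap (+y side) came up about 3 mm with almost no force, reaching about 2.8 N near 4.9 mm. So the left one was the loose one.
- **Tightening:** I screwed the left cap clockwise until the torque rose to about 1.4 N m at the stop. A finger rubbed the cap while I repositioned the gripper, so I tightened it to the stop a second time.
- **Moving the jar:** The moves cannot tilt the tool directly. I drove the arm against its joint limits to lean the tool about 30 degrees for the rack, and the same way to bring it nearly upright for the shelf. The jar was set down under gentle contact, about 14 N at most, and released.

**Last checks:**
- **Moved jar:** The cap top is at (0.557, -0.158), 5 mm or less from the shelf's free point. The base corners match an upright jar to within a few pixels, about 2 degrees.
- **Other jar:** It is still in the rack. Its cap top reads up to about 7 mm from my first estimate, within the 15 mm limit. About half of that is scatter between pixel readings.
- **Bystanders:** The spice jars, and the visible part of the tin, look undisturbed. The mug was outside the last picture.

**Not confirmed:** I did not check either cap's tightness again after letting go. Turning the tool back on the right-hand cap could have loosened it by at most about 0.09 rad, under the 0.12 limit.

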